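# Wedge the rocking mould box steady

## Robot

A 6-joint arm with a two-finger parallel gripper is mounted at the origin on the work surface. World frame = base frame: x ahead of the robot, y to its left, z up, the work surface at z = 0. Lengths are in mm, angles in rad, forces in N, time in s.
With the tool pointing down it reaches from about 300 to 775 mm from the base axis. Payload 14.6 kg.
Tool frame: the origin (TCP) lies at the very end of the fingers, on their centre line; the grasp point (between the pads) lies 19 mm behind it; z points along the fingers, y is the line along which they close (so a half turn about z gives the same grasp; the last joint's range is limited). The gripper opens to 94 mm and grips with 3 to 60 N. Pads are 16 mm wide; open, the fingers measure 119 mm over their backs; the gripper's body (75 mm by 177 mm) begins 78 mm behind the grasp point.
Start: joints at [1.14, 0.3, 1.521, -0, 1.321, -0.067], TCP at [195.702, 513.994, 179.946] pointing down, gripper open.
Joint ranges: [-3.03, 3.03], [-0.79, 2.21], [0.23, 2.52], [-1.04, 4.18], [0, 3.07], [-2.55, 2.55]. Speed limits (rad/s): [2.22, 2.22, 2.57, 3.14, 3.14, 3.14].

## Interface

Orientations are given as [roll, pitch, yaw] about the fixed x, y, z axes, in that order (R = Rz(yaw) Ry(pitch) Rx(roll)).
In Python, from cell import manip, camera, get_calibration gives the robot as it stands. The module is installed in compiled form; this text tells all that it offers.
- The arm moves only by the tool jog_arm, never from a script. Its argument "plan" is one flat list of numbers, 6 for each row, row after row: the shift along the world's x, y, z in m, then the turn, a rotation vector about the world's x, y, z in degrees. A call has 1 to 20 rows; each row is the pose to reach, as a shift and turn from the pose commanded when the call began; what a row does not reach only later rows make up. A row lasts 1/10 s, in which the tool goes at most 50 mm and 8.59 degrees, less where a joint would pass 70% of its speed; a pose out of reach is approached as far as the arm can. A call with a gripper value outside its range is refused whole. "claw" is the finger opening in m, from 0 to 0.094, set as the call begins (left out, the last holds). The fingers move at their own pace and stop on an object; "force" is the grip in N (left out, the last holds). Time passes only in rows, so rows that repeat a pose let the fingers close. It gives the time, the measured TCP pose, the force, the opening and the grip force at its end, in the units of the state.
- manip.read_state(): the state, without advancing time (a new reading comes with each control period).
- camera(name): name is "scene" or "top"; returns (picture, depth): 420x560x3 uint8, red, green, blue; 420x560 float32, mm along the optical axis (not along the pixel's ray), 0 where there is no reading.
- get_calibration(name): a dict with "fx", "fy", "cx", "cy" (pixels), "k1" (the pictures are not rectified: a ray, as slopes to the right and down, at radius r is drawn at 1 + k1 r^2 times it, then the intrinsics apply), "origin" and "attitude" of the camera in the world. Camera axes: x right, y down, z forward; pixel columns grow to the right and rows downward; lengths in mm; the calibration is good to about 2 mm. A picture is of the moment at which its call begins. get_calibration takes no time and is no camera call.
- manip.sign_off(): hands the job in; it is judged then, once.
The state is a dict: "clock": time; "joints": joint angles; "qd": joint speeds; "effort": joint torques, N m; "eef_pos": TCP position; "eef_rot": TCP orientation; "wrist_force": force on the tool from outside, world axes, zero at the start; "moment": the same for the moment, N m; "finger_gap": finger opening in mm; "finger_force": force on a finger pad.
Only numpy, scipy, OpenCV 4.12 (cv2) and the standard library are available. Lean on these libraries where they do the work, as an engineer would, in place of code of your own. Each camera call takes 0.05 s, during which the arm holds its last target. There are 200 camera calls.

## Task

The mould box rocks because its near right foot has lost its rubber pad. Using only your fingertips, push the orange wedge along the bench, thin end first, in under that bare foot from the box's right-hand side, just far enough that the box stands level and steady: press the corner above the foot to test it, and push the wedge in further if the corner still dips. Finish with a fingertip still pressing that corner firmly down (about 10 N), the foot bearing on the wedge and the box not giving; do not pinch or lift anything, shove the box along or disturb the other things on the bench.

Things in the scene. Friction and masses are not known exactly. Their poses are not given: they have to be found in the camera images.
- mould_box: Open plywood box with a pale blue silicone mould, 1.4 to 2.2 kg, loose on four 22 x 22 mm feet. Origin: bench level under the middle of the bare foot (near right); x along the box away from the robot, y to its left, z up. Box: x and y from -19 to +191 and +211 mm, underside 45 mm, flat rim 105 mm up. Sound feet (black pads) at (172, 0), (0, 192), (172, 192) mm.
- corner_top (a point): Middle of the flat top of the box's near right corner, straight above the bare foot, 105 mm above the bench: where to press. Flat wood reaches from -19 to +17 mm around it in box x and y. Unwedged, a press of about 3 to 6 N here tips the box until the bare foot meets the bench; let go, it comes back level.
- foot_spot (a point): Point on the box's underside at the middle of the bare foot, 45 mm above the bench, fixed to the box. The foot's end hangs clear of the bench by a gap that differs from case to case, 6 to 10 mm, to be found by touch.
- wedge: Orange plastic wedge, 60 g, flat on the bench right of the box: 110 mm long, 42 wide, 3 mm thick at the thin end rising evenly to 19 mm at the square thick end. Origin: centre of underside; x along it to the thin end (+55 mm). Starts thin end towards the bare foot, 30 to 80 mm short of it, up to 20 mm aside, 0.35 rad askew. Slides at under 1 N until it bites under the foot.
- mixing_cup: White open cup, 68 mm wide, 65 mm tall, standing right of the box beyond the wedge; origin under its centre. Leave alone.
- file: Steel file with wooden handle, 330 mm long, lying left of the box. Leave alone.
- sanding_block: Cork sanding block, 112 x 64 x 36 mm, lying near the robot on the right. Leave alone.
- knife: Yellow utility knife, 175 mm long, 20 mm high, on the right. Leave alone.
- casting: Cream resin casting, flat, 275 x 115 x 12 mm, on the left. Leave alone.
- case: Black ribbed plastic case, 150 x 190 x 57 mm, on the left near the robot. Leave alone.
- resin_bottle: White bottle with red cap, 72 mm wide, 170 mm tall, far right. Leave alone.
There are look-alikes about, which are no part of the job. There is more than one size of the wedge; the job needs the largest.

How it is judged:
By the outcome, as a careful person would: the job done as asked, in the order asked, and still so for the second after the job is handed in, while the arm keeps its last pose, push and grip.
It also fails if it takes over 64 s, if anything falls off the work surface, if the arm or the gripper's body presses on something with over 40 N, if the wrist force passes 120 N, or if a joint passes its speed limit or range.

## Working session

There is one attempt and no reset: what is moved stays moved. The work goes in short steps, Python scripts to look and compute and a tool call to move; the robot and the scene stay as the last step left them, time stands still between calls to the robot, and variables do not carry over. Pictures are saved under pics/ and viewed, at most 10 in all, crops included, and the job is handed in when it is done.

Besides the shell and the picture viewer there is one more tool, called as a command line: name --argument value ..., lists and objects as JSON in quotes. jog_arm: Moves the arm, as the interface text tells. Its arguments: {"type":"object","properties":{"plan":{"type":"array"},"claw":{"type":"number"},"force":{"type":"number"}},"required":["plan"]}

```bash
mkdir -p pics; cat > h.py <<'E'
import numpy as np, cv2
from scipy.spatial.transform import Rotation as R
from cell import manip, camera, get_calibration
def rot(c):
    a=np.array(c["attitude"],float)
    if a.shape==(3,3): return a
    if a.size==4: return R.from_quat(a).as_matrix()
    return R.from_euler('xyz',a).as_matrix()
def world(c,u,v,d=None,z=None):
    x,y=(u-c["cx"])/c["fx"],(v-c["cy"])/c["fy"]
    xd,yd=x,y
    for _ in range(20):
        s=1+c["k1"]*(x*x+y*y); x,y=xd/s,yd/s
    r=rot(c)@np.array([x,y,1.]); o=np.array(c["origin"],float)
    if d is None: d=(z-o[2])/r[2]
    return o+d*r
E
python3 - <<'E'
from h import *
for n in("scene","top"):
    p,d=camera(n); cv2.imwrite(f"pics/{n}0.png",p[...,::-1]); np.savez(f"{n}0.npz",p=p,d=d); print(get_calibration(n))
print(manip.read_state())
E
```

```text
{'fx': 511.74377168970386, 'fy': 511.74377168970386, 'cx': 281.25902546263984, 'cy': 212.24100870400622, 'k1': -0.035222768895470276, 'origin': array([1191.86985468, -554.136219  , 1451.75048743]), 'attitude': array([-2.55778107,  0.01104714,  0.83541742])}
{'fx': 417.1456124759816, 'fy': 417.1456124759816, 'cx': 281.5196537895392, 'cy': 207.87839538803394, 'k1': -0.11417396740095745, 'origin': array([ 285.58385459,   16.29637203, 1385.80636618]), 'attitude': array([-2.96102296, -0.00820014, -1.54323316])}
{'clock': 0.1, 'joints': array([ 1.14040345e+00,  3.00433206e-01,  1.52149313e+00, -1.01038812e-05,
        1.32072478e+00, -6.66167650e-02]), 'qd': array([ 0.00134139, -0.00039577, -0.00147282,  0.00022312, -0.0014279 ,
        0.00124622]), 'effort': array([ 1.64996716e-03, -5.32634032e+01, -3.53286660e+01,  7.09603890e-02,
        2.35273369e-02, -1.50325627e-05]), 'eef_pos': array([195.59878104, 513.76634667, 179.44433997]), 'eef_rot': array([-3.14053588e+00, -6.06942153e-05,  2.77781901e+00]), 'wrist_force': array([-0.40904708, -0.31432183, -0.05684864]), 'moment': array([-0.0282703 , -0.01566023, -0.00557601]), 'finger_force': 0.0, 'finger_gap': 93.89888125180721}
```

View pics/scene0.png

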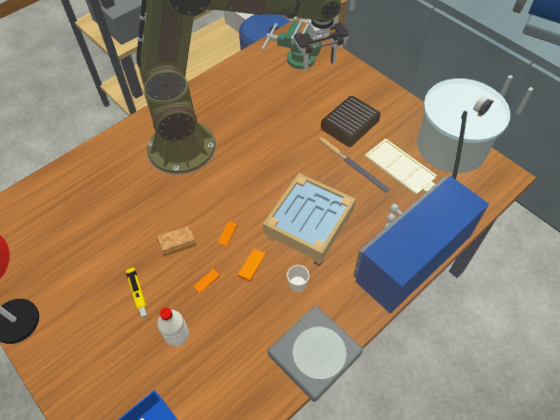

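View pics/top0.png

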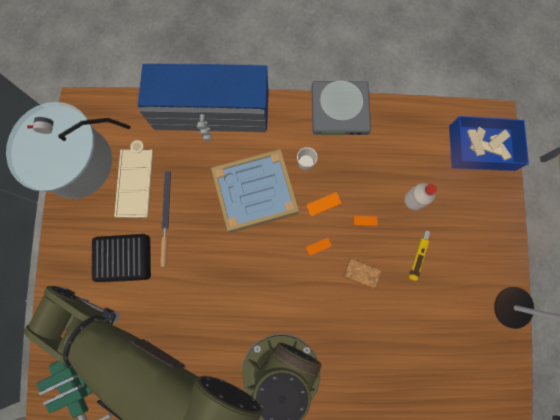

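Top view: box centred near (255,190), its near-right corner near (297,208). Wedge candidates are the orange pieces at (324,204), which is the largest and points at the near-right foot, (366,221) and (318,246). The cup is at (307,158). I'll check the choice in a close crop.

```bash
python3 - <<'E'
from h import *
t=np.load("top0.npz")["p"]; s=np.load("scene0.npz")["p"]
a=cv2.resize(t[140:260,200:400],None,fx=4,fy=4,interpolation=cv2.INTER_CUBIC)
cv2.imwrite("pics/topc.png",a[...,::-1])
b=cv2.resize(s[165:305,190:360],None,fx=4.25,fy=4.25,interpolation=cv2.INTER_CUBIC)
cv2.imwrite("pics/scenec.png",b[...,::-1])
E
```

```text
(no output)
```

View pics/topc.png

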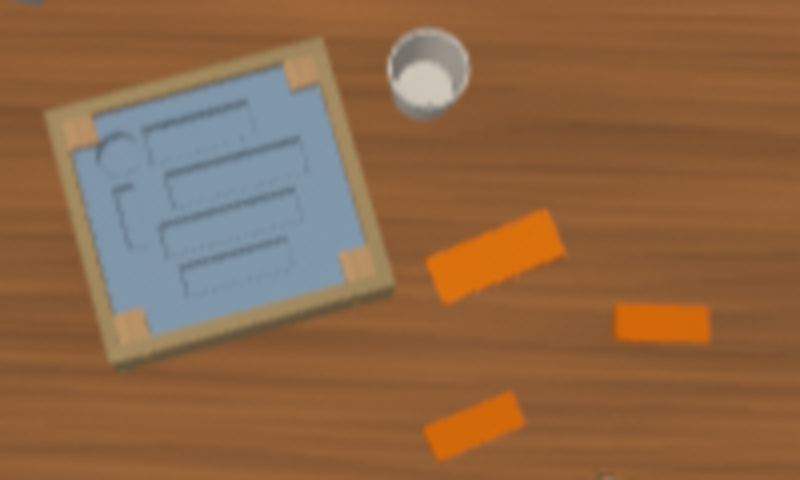

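View pics/scenec.png

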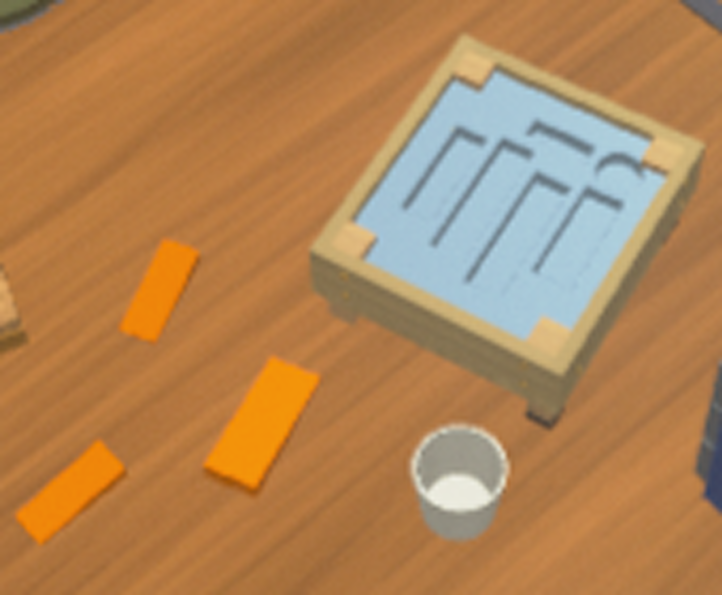

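Crops confirm it: the orange piece at crop (495,256), i.e. top (324,204), is the largest, with its thin end towards the near-right foot. In the scene crop that rim corner is at (312,250). Next I'll fit the box and wedge poses to the corners from both cameras.

```bash
cat > fit.py <<'E'
from h import *
from scipy.optimize import least_squares
def proj(c,P):
    q=(np.asarray(P,float)-c["origin"])@rot(c); q=q[:,:2]/q[:,2:]
    q=q*(1+c["k1"]*(q**2).sum(1,keepdims=True))
    return q*[c["fx"],c["fy"]]+[c["cx"],c["cy"]]
def fit(model,obs,x0):
    def T(x):
        c,s=np.cos(x[2]),np.sin(x[2]); M=np.array([[c,-s,0],[s,c,0],[0,0,1]])
        return model@M.T+[x[0],x[1],0]
    f=lambda x:np.concatenate([(proj(get_calibration(n),T(x))-o).ravel() for n,o in obs.items()])
    r=least_squares(f,x0,loss="soft_l1"); return r.x,np.round(f(r.x),1)
BOX=np.array([[-19,-19,105],[191,-19,105],[191,211,105],[-19,211,105]],float) #NR FR FL NL
WED=np.array([[55,21,3],[55,-21,3],[-55,-21,19],[-55,21,19]],float)
E
python3 - <<'E'
from fit import *
tc=lambda L:(np.array(L,float)+.5)/4-.5+[200,140]
sc=lambda L:(np.array(L,float)+.5)/4.25-.5+[190,165]
np.set_printoptions(suppress=True,precision=3)
t=tc([[391,282],[322,38],[45,112],[111,354]]); s=sc([[312,252],[560,375],[703,148],[463,37]])
for o in({"top":t},{"scene":s},{"top":t,"scene":s}): print("box",*fit(BOX,o,[450,-50,.2]))
# thin end in top crop at left; box left is +y; looking along +x of wedge (left), left side = toward robot(image down)
t=tc([[446,304],[426,263],[547,209],[567,257]]); s=sc([[275,356],[320,376],[252,486],[205,463]])
for o in({"top":t},{"scene":s},{"top":t,"scene":s}): print("wedge",*fit(WED,o,[450,-100,1.7]))
d=np.load("top0.npz")["d"]; c=get_calibration("top")
for u,v in((289,206),(333,201),(318,204)): print(world(c,u,v,d[v,u]))
print("cup",world(c,200+428/4,140+70/4,z=65))
E
```

```text
box [525.766 -16.349   0.3  ] [ 0.9  0.2  0.  -0.8 -0.2 -0.7 -0.6  1.8]
box [525.951 -17.23    0.302] [-1.  -0.2  0.3  0.7  0.5 -0.4 -0.1 -0.3]
box [525.839 -16.788   6.585] [ 1.   0.2  0.1 -0.8 -0.1 -0.7 -0.4  1.9 -0.9 -0.3  0.4  0.7  0.6 -0.4
  0.  -0.4]
wedge [ 553.481 -129.571    8.265] [-0.2  0.7 -0.  -0.4  0.2  0.2  0.1 -0.4]
wedge [ 555.487 -126.457   27.088] [-0.4 -0.1  0.6  0.1  0.3 -0.1 -0.5  0. ]
wedge [ 554.515 -128.035  -10.599] [-0.9  0.2 -0.5 -1.  -0.1  0.1 -0.3 -0.5 -1.2  0.  -0.2  0.1 -0.   0.
 -1.   0.3]
[525.671 -10.89  108.118]
[ 563.828 -159.839   18.646]
[ 553.694 -110.314   10.521]
cup [698.304 -67.283  65.   ]
```

Fitted poses: bare foot at (525.8,-16.8), box yaw 0.302, wedge at (554.5,-128), yaw 1.967. In the box frame the wedge is at x=-5.7, y=-115, askew +0.095, and its thick end lies almost on the foot's line. So I can push along box +y with a two-finger flush face, tool yaw 1.873 (turn -51.9°), starting at about (585,-208).

jog_arm --plan '[0.389,-0.722,0,0,0,-51.9,0.389,-0.722,0,0,0,-51.9,0.389,-0.722,0,0,0,-51.9,0.389,-0.722,0,0,0,-51.9,0.389,-0.722,0,0,0,-51.9,0.389,-0.722,0,0,0,-51.9,0.389,-0.722,0,0,0,-51.9,0.389,-0.722,0,0,0,-51.9,0.389,-0.722,0,0,0,-51.9,0.389,-0.722,0,0,0,-51.9,0.389,-0.722,0,0,0,-51.9,0.389,-0.722,0,0,0,-51.9,0.389,-0.722,0,0,0,-51.9,0.389,-0.722,0,0,0,-51.9,0.389,-0.722,0,0,0,-51.9,0.389,-0.722,0,0,0,-51.9,0.389,-0.722,0,0,0,-51.9,0.389,-0.722,0,0,0,-51.9,0.389,-0.722,0,0,0,-51.9,0.389,-0.722,0,0,0,-51.9]' --claw 0.015

```text
clock: 2.1
eef_pos: [584.4, -207.0, 180.0]
eef_rot: [-3.141, -0.0, 1.873]
wrist_force: [0.2, 0.2, -0.3]
finger_gap: 14.8
finger_force: 0.0
```

jog_arm --plan '[0,0,-0.04,0,0,0,0,0,-0.08,0,0,0,0,0,-0.12,0,0,0,0,0,-0.145,0,0,0,0,0,-0.16,0,0,0,0,0,-0.17,0,0,0,0,0,-0.173,0,0,0,0,0,-0.173,0,0,0,0,0,-0.173,0,0,0,0,0,-0.173,0,0,0]'

```text
clock: 3.1
eef_pos: [585.2, -208.2, 7.9]
eef_rot: [3.14, 0.001, 1.872]
wrist_force: [0.7, 0.7, -0.0]
finger_gap: 14.8
finger_force: 0.0
```

jog_arm --plan '[-0.0015,0.0048,0,0,0,0,-0.003,0.0096,0,0,0,0,-0.0045,0.0143,0,0,0,0,-0.0056,0.0181,0,0,0,0,-0.0068,0.022,0,0,0,0,-0.008,0.0258,0,0,0,0,-0.0089,0.0287,0,0,0,0,-0.0098,0.0315,0,0,0,0,-0.0107,0.0344,0,0,0,0,-0.0116,0.0373,0,0,0,0,-0.0125,0.0401,0,0,0,0,-0.0134,0.043,0,0,0,0,-0.0143,0.0459,0,0,0,0,-0.0152,0.0487,0,0,0,0,-0.0161,0.0516,0,0,0,0,-0.017,0.0544,0,0,0,0,-0.0178,0.0573,0,0,0,0,-0.0178,0.0573,0,0,0,0,-0.0178,0.0573,0,0,0,0]'

```text
clock: 5.0
eef_pos: [566.9, -150.7, 7.0]
eef_rot: [3.142, 0.0, 1.872]
wrist_force: [0.2, -0.4, -0.2]
finger_gap: 15.1
finger_force: 0.0
```

```bash
python3 - <<'E'
from h import *
t,_=camera("top"); s,_=camera("scene")
a=cv2.resize(t[150:230,270:360],None,fx=5,fy=5,interpolation=cv2.INTER_CUBIC)[:400,:450]
b=cv2.resize(s[200:280,225:315],None,fx=5,fy=5,interpolation=cv2.INTER_CUBIC)[:400,:450]
cv2.imwrite("pics/p1.png",np.vstack([a[:300],b[:300]])[...,::-1]) if 0 else cv2.imwrite("pics/p1.png",cv2.resize(np.hstack([a,b]),(800,356))[...,::-1])
E
```

```text
(no output)
```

View pics/p1.png

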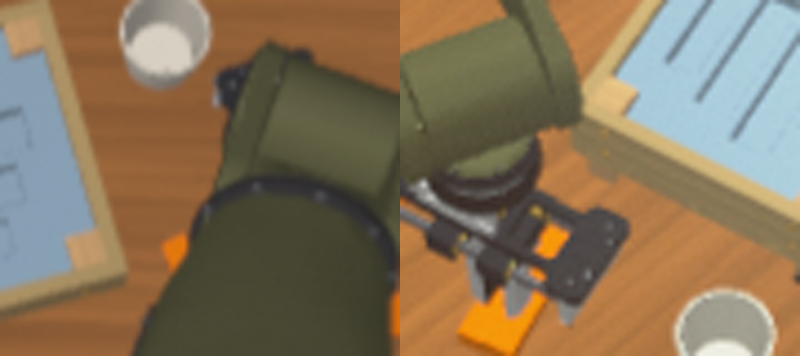

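```bash
python3 - <<'E'
from fit import *
np.set_printoptions(suppress=True,precision=1)
c=get_calibration("scene"); k=400/450*5
P=np.array(manip.read_state()["eef_pos"]); h=np.array([-.297,.955,0]); w=np.array([.955,.297,0])
f=lambda P:(proj(c,[P])[0]-[225,200])*k+[400,0]
print("tcp",f(P),"tips",f(P+14*w),f(P-14*w))
for y in (-169.5,-131): print(y,[f(np.array([525.8,-16.8,z])+y*h+x*w) for x,z in((-21,19),(21,19),(-21,0),(21,0))])
p,d=camera("top"); t=get_calibration("top")
m=cv2.inRange(cv2.cvtColor(p,cv2.COLOR_RGB2HSV),(5,180,150),(20,255,255)); m[:,:290]=0
n,l,st,ce=cv2.connectedComponentsWithStats(m); print(st)
i=np.argwhere(m[180:225,300:330])+[180,300]
for q in (i[i[:,1].argmin()],i[i[:,0].argmin()],i[i[:,0].argmax()]): print(q,world(t,q[1],q[0],z=3))
p,d=camera("scene");m=cv2.inRange(cv2.cvtColor(p,cv2.COLOR_RGB2HSV),(5,180,150),(20,255,255))
m[:,:236]=0;m[:,280:]=0;m[:225]=0;m[:282][:0]=0
n,l,st,ce=cv2.connectedComponentsWithStats(m); print(st)
E
```

```text
tcp [503.1 314.9] tips [519.7 323.8] [486.5 306. ]
-169.5 [array([454.8, 326.2]), array([505.3, 353.6]), array([457. , 338.3]), array([507. , 365.6])]
-131 [array([484.6, 284.1]), array([534.7, 310.8]), array([486.5, 296.4]), array([536.1, 323.1])]
[[     0      0    560    420 234945]
 [   430    184      2      1      2]
 [   434    185      2      2      2]
 [   306    202      6      9     36]
 [   358    216     20     10    196]
 [   428    240      2      3      3]
 [   419    242      1      1      1]
 [   428    245      1      1      1]
 [   417    248      1      1      1]
 [   427    248      1      1      1]
 [   426    251      1      1      1]
 [   415    255      1      1      1]
 [   425    254      1      2      2]
 [   413    261      1      1      1]
 [   422    263      1      2      2]
 [   412    264      1      1      1]
 [   421    267      1      1      1]
 [   410    279      1      1      1]
 [   413    280      1      1      1]
 [   417    280      1      1      1]]
[204 306] [554.  -70.4   3. ]
[202 310] [561.3 -83.8   3. ]
[210 308] [533.6 -77.5   3. ]
[[     0      0    560    420 234969]
 [   256    251      7      7     34]
 [   255    260      3      3      5]
 [   238    265     20     17    192]]
```

```bash
python3 - <<'E'
from h import *
s,d=camera("scene"); st=manip.read_state(); print(st["clock"],st["eef_pos"],st["wrist_force"],st["finger_gap"])
cv2.imwrite("pics/p2.png",cv2.resize(s[225:295,225:305],None,fx=8,fy=8,interpolation=cv2.INTER_CUBIC)[...,::-1])
E
```

```text
5.25 [ 566.92167327 -150.8142846     6.9421484 ] [-0.39965249 -0.46775147  0.12142143] 14.889816560450912
```

View pics/p2.png

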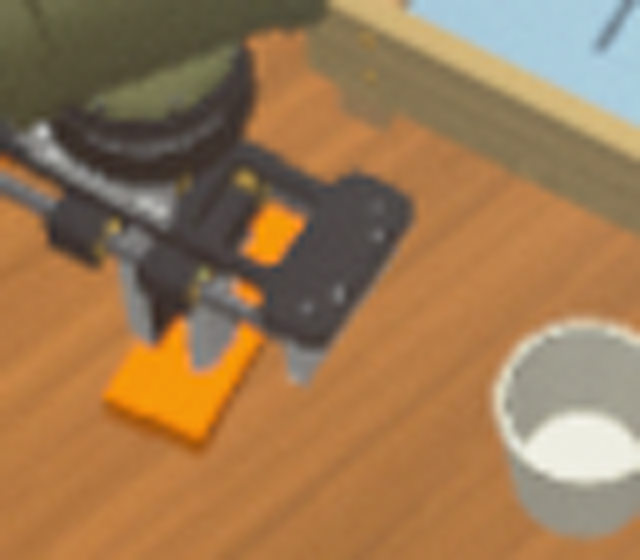

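The picture shows the two fingertips at crop (150,335) and (205,365), overlapping the wedge, whose thick end is still at (150,420): it has not moved. I'll check with depth where the tips and the wedge really are.

```bash
python3 - <<'E'
from fit import *
np.set_printoptions(suppress=True,precision=1,linewidth=200)
s,d=camera("scene"); c=get_calibration("scene")
for cx,cy in((205,350),(205,360),(205,335),(205,385),(150,325),(150,370),(180,400),(130,390),(200,420),(300,365),(300,378),(270,235),(300,450)):
    u,v=225+cx/8-.5,225+cy/8-.5; ui,vi=int(round(u)),int(round(v))
    print((cx,cy),s[vi,ui],d[vi,ui],world(c,u,v,d[vi,ui]), world(c,u,v,z=7))
st=manip.read_state(); print(st["joints"],st["eef_rot"])
E
```

```text
(205, 350) [135 133 130] 1555.0894 [ 587.8 -156.    61.5] [ 564.1 -140.4    7. ]
(205, 360) [151 135 123] 1570.2726 [ 584.2 -154.3   45.8] [ 567.5 -143.2    7. ]
(205, 335) [133 132 127] 1552.3359 [ 585.3 -153.5   67.1] [ 559.  -136.1    7. ]
(205, 385) [245 151  10] 1602.4849 [ 577.8 -151.6   11.6] [ 575.8 -150.3    7. ]
(150, 325) [124 121 117] 1571.555 [ 561.3 -162.    52.3] [ 540.9 -149.3    7. ]
(150, 370) [245 152  10] 1606.8439 [ 558.  -163.2   11.1] [ 556.2 -162.1    7. ]
(180, 400) [245 152  10] 1587.8877 [ 580.4 -165.8   21.6] [ 574.2 -161.8    7. ]
(130, 390) [245 151  10] 1588.3186 [ 564.9 -177.9   23.5] [ 557.6 -173.5    7. ]
(200, 420) [243 147  10] 1590.1624 [ 589.6 -163.8   15.2] [ 586.1 -161.6    7. ]
(300, 365) [135 133 129] 1454.3461 [ 652.8 -159.8  148.3] [ 594.4 -117.     7. ]
(300, 378) [155 140 129] 1464.56 [ 651.9 -159.6  136.5] [ 598.7 -120.8    7. ]
(270, 235) [244 154  10] 1640.0143 [543.9 -88.9  10.7] [542.2 -87.7   7. ]
(300, 450) [180 120  64] 1600.9742 [ 618.9 -138.8   -1.5] [ 622.3 -141.2    7. ]
[-0.3  0.6  1.6 -0.   1.  -0.6] [-3.1  0.   1.9]
```

By depth the fingertips end at about z=40, although the reported TCP z is 7. The xy agrees. So the fingers really do end higher than reported. I'll retreat behind the wedge and find the bench by guarded touch.

jog_arm --plan '[0.006,-0.019,0,0,0,0,0.012,-0.038,0,0,0,0,0.018,-0.057,0,0,0,0,0.018,-0.057,0,0,0,0,0.018,-0.057,0,0,0,0,0.018,-0.057,-0.002,0,0,0,0.018,-0.057,-0.004,0,0,0,0.018,-0.057,-0.006,0,0,0,0.018,-0.057,-0.006,0,0,0,0.018,-0.057,-0.006,0,0,0]'

```text
clock: 6.3
eef_pos: [584.9, -207.5, 0.9]
eef_rot: [-3.141, -0.0, 1.872]
wrist_force: [0.4, -0.1, 1.4]
finger_gap: 15.1
finger_force: 0.0
```

```bash
python3 - <<'E'
from fit import *
np.set_printoptions(suppress=True,precision=1,linewidth=200)
s,d=camera("scene"); c=get_calibration("scene")
P=manip.read_state()["eef_pos"]; u,v=proj(c,[P])[0]; print(P,u,v)
for _ in range(3): print(manip.read_state()["wrist_force"])
u0,v0=int(u)-45,int(v)-50
np.savez("s3.npz",s=s,d=d)
cv2.imwrite("pics/p3.png",cv2.resize(s[v0:v0+75,u0:u0+100],None,fx=8,fy=8,interpolation=cv2.INTER_CUBIC)[...,::-1]); print(u0,v0)
E
```

```text
[ 584.9 -207.6    1. ] 238.06823106148929 286.6178525604983
[ 0.9 -0.3  0.4]
[ 0.9 -0.3  0.4]
[ 0.9 -0.3  0.4]
193 236
```

View pics/p3.png

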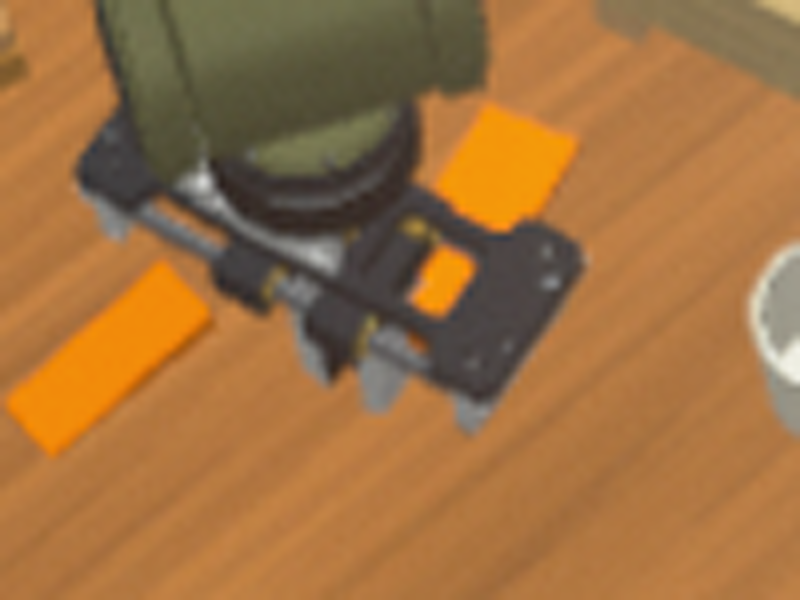

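```bash
python3 - <<'E'
from fit import *
np.set_printoptions(suppress=True,precision=1,linewidth=200)
z=np.load("s3.npz"); s,d=z["s"],z["d"]; c=get_calibration("scene")
for cx,cy in((378,380),(378,395),(380,404),(330,365),(330,375),(470,415),(475,425),(120,230),(520,290),(440,360),(100,170),(360,300),(340,440),(400,460)):
    u,v=193+cx/8-.5,236+cy/8-.5; ui,vi=int(round(u)),int(round(v))
    print((cx,cy),s[vi,ui],world(c,ui,vi,d[vi,ui]))
P=np.array([584.9,-207.6,1.0]);w=np.array([.955,.297,0])
f=lambda P:(proj(c,[P])[0]-[193,236]+.5)*8
for dz in(0,20,40): print(dz,"tips",f(P+[0,0,dz]+14*w),f(P+[0,0,dz]-14*w),"body ends",f(P+[0,0,97+dz]+88*w),f(P+[0,0,97+dz]-88*w))
E
```

```text
(378, 380) [136 134 131] [ 604.6 -210.    60.5]
(378, 395) [131 129 127] [ 606.3 -212.3   52.6]
(380, 404) [133 132 126] [ 604.4 -211.7   41.8]
(330, 365) [54 44 38] [ 576.1 -212.9   34.7]
(330, 375) [61 46 36] [ 579.7 -215.5   36.8]
(470, 415) [135 133 130] [1191.9 -554.1 1451.8]
(475, 425) [146 127 113] [ 670.7 -213.8  129. ]
(120, 230) [129 125 118] [ 525.  -257.6  131.5]
(520, 290) [78 70 70] [ 657.  -177.2  165.9]
(440, 360) [75 70 68] [ 655.9 -213.1  163.3]
(100, 170) [65 62 64] [ 517.2 -257.3  163. ]
(360, 300) [66 56 55] [ 620.  -219.7  162.4]
(340, 440) [190 126  67] [ 588.  -222.3    2.5]
(400, 460) [190 127  67] [ 609.3 -212.1   -0.1]
0 tips [394.7 425.5] [334.4 392.3] body ends [545.8 406. ] [146.9 189.2]
20 tips [390.8 403.3] [329.9 369.8] body ends [543.3 382. ] [140.1 163.6]
40 tips [386.8 380.6] [325.2 346.8] body ends [540.8 357.4] [133.2 137.5]
```

Depth again puts the tips about 25–37 mm above the bench with no contact force, so I'll keep lowering in guarded steps.

jog_arm --plan '[0,0,-0.002,0,0,0,0,0,-0.004,0,0,0,0,0,-0.005,0,0,0,0,0,-0.005,0,0,0]'

```text
clock: 6.75
eef_pos: [584.8, -207.7, -4.3]
eef_rot: [-3.141, -0.0, 1.872]
wrist_force: [0.6, -0.5, 0.6]
finger_gap: 14.9
finger_force: 0.0
```

jog_arm --plan '[0,0,-0.002,0,0,0,0,0,-0.004,0,0,0,0,0,-0.006,0,0,0,0,0,-0.008,0,0,0,0,0,-0.01,0,0,0,0,0,-0.01,0,0,0]'

```text
clock: 7.35
eef_pos: [584.7, -207.6, -14.4]
eef_rot: [-3.141, -0.0, 1.872]
wrist_force: [-0.3, -0.6, 0.0]
finger_gap: 14.7
finger_force: 0.0
```

jog_arm --plan '[0,0,-0.002,0,0,0,0,0,-0.004,0,0,0,0,0,-0.006,0,0,0,0,0,-0.006,0,0,0]'

```text
clock: 7.75
eef_pos: [584.7, -207.6, -20.4]
eef_rot: [-3.141, -0.0, 1.872]
wrist_force: [0.4, -0.9, 0.1]
finger_gap: 15.1
finger_force: 0.0
```

```bash
cat > tip.py <<'E'
from fit import *
np.set_printoptions(suppress=True,precision=1,linewidth=200)
s,d=camera("scene"); c=get_calibration("scene"); st=manip.read_state()
P=np.array(st["eef_pos"]); h=np.array([-.297,.955,0]); w=np.array([.955,.297,0])
v,u=np.mgrid[0:420,0:560]; m=(d>0)
pts=np.array([world(c,a,b,d[b,a]) if m[b,a] and 200<b<320 and 190<a<300 else [0,0,-99] for b in range(420) for a in range(560)])
q=pts-P; hx,wy=q@h,q@w
k=(abs(hx)<16)&(abs(wy)<24)&(pts[:,2]>24)&(pts[:,2]<95)
print(st["eef_pos"],st["wrist_force"],k.sum(),np.sort(pts[k][:,2])[:12])
E
python3 tip.py
```

```text
[ 584.8 -207.7  -20.2] [ 0.5 -0.2 -0.2] 40 [25.4 25.4 25.5 25.6 27.8 28.4 28.8 29.7 29.9 33.6 34.7 34.8]
```

jog_arm --plan '[0,0,-0.001,0,0,0,0,0,-0.002,0,0,0,0,0,-0.003,0,0,0,0,0,-0.004,0,0,0,0,0,-0.005,0,0,0,0,0,-0.005,0,0,0]'

```text
clock: 8.4
eef_pos: [584.9, -207.7, -25.1]
eef_rot: [-3.142, -0.0, 1.872]
wrist_force: [0.2, -0.2, -0.9]
finger_gap: 15.1
finger_force: 0.0
```

jog_arm --plan '[0,0,-0.001,0,0,0,0,0,-0.002,0,0,0,0,0,-0.003,0,0,0,0,0,-0.004,0,0,0,0,0,-0.004,0,0,0]'

```text
clock: 8.9
eef_pos: [585.2, -207.9, -25.5]
eef_rot: [3.141, 0.001, 1.872]
wrist_force: [-19.4, 6.9, 39.4]
finger_gap: 14.6
finger_force: 19.8
```

Bench contact is at reported z≈-25.3, so the real fingertips end about 25 mm above the reported TCP. I'll raise the tips to about 4.5 mm and do the push.

jog_arm --plan '[0,0,0.004,0,0,0,0,0,0.008,0,0,0,0,0,0.008,0,0,0,0,0,0.008,0,0,0]'

```text
clock: 9.3
eef_pos: [584.8, -207.7, -21.3]
eef_rot: [-3.141, -0.0, 1.872]
wrist_force: [0.7, 0.2, -0.4]
finger_gap: 14.9
finger_force: 0.0
```

Next is the same 60 mm push along box +y, to bring the thin end just short of the foot.

jog_arm --plan '[-0.0015,0.0048,0,0,0,0,-0.003,0.0096,0,0,0,0,-0.0045,0.0143,0,0,0,0,-0.0056,0.0181,0,0,0,0,-0.0068,0.022,0,0,0,0,-0.008,0.0258,0,0,0,0,-0.0089,0.0287,0,0,0,0,-0.0098,0.0315,0,0,0,0,-0.0107,0.0344,0,0,0,0,-0.0116,0.0373,0,0,0,0,-0.0125,0.0401,0,0,0,0,-0.0134,0.043,0,0,0,0,-0.0143,0.0459,0,0,0,0,-0.0152,0.0487,0,0,0,0,-0.0161,0.0516,0,0,0,0,-0.017,0.0544,0,0,0,0,-0.0178,0.0573,0,0,0,0,-0.0178,0.0573,0,0,0,0]'

```text
clock: 11.1
eef_pos: [567.0, -150.0, -21.0]
eef_rot: [-3.142, -0.0, 1.872]
wrist_force: [-0.2, 0.5, -0.4]
finger_gap: 14.8
finger_force: 0.0
```

```bash
python3 - <<'E'
from fit import *
t,_=camera("top"); s,_=camera("scene")
a=cv2.resize(t[165:225,280:340],(400,400),interpolation=cv2.INTER_CUBIC)
b=cv2.resize(s[215:275,225:285],(400,400),interpolation=cv2.INTER_CUBIC)
cv2.imwrite("pics/p4.png",np.hstack([a,b])[...,::-1])
E
```

```text
(no output)
```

View pics/p4.png

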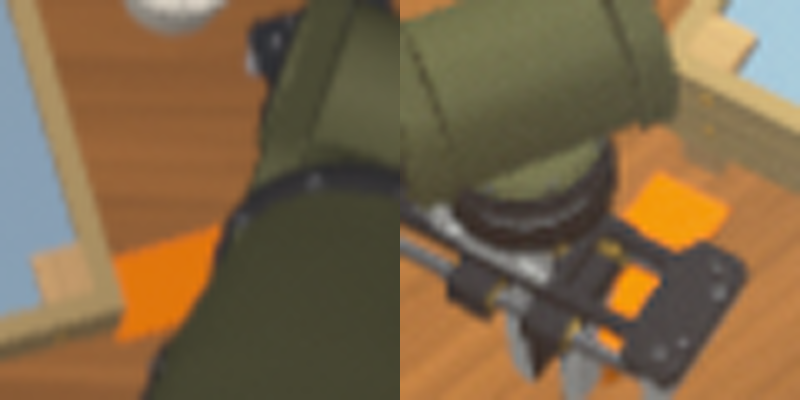

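The wedge moved: its thin end in the scene crop runs (655,172)–(728,207), just short of the foot. I'll convert that to the box frame.

```bash
python3 - <<'E'
from fit import *
np.set_printoptions(suppress=True,precision=1)
F=np.array([525.8,-16.8]); h=np.array([-np.sin(.302),np.cos(.302)]); w=np.array([np.cos(.302),np.sin(.302)])
def bf(n,u,v,z):
    p=world(get_calibration(n),u,v,z=z)[:2]-F; return np.array([p@w,p@h])
for x,y in((655,172),(728,207)): print("scene thin",bf("scene",225+(x-400+.5)/6.667-.5,215+(y+.5)/6.667-.5,3))
for x,y,z in((113,256,3),(217,228,10),(121,341,3),(175,325,7)): print("top",bf("top",280+(x+.5)/6.667-.5,165+(y+.5)/6.667-.5,z))
for x,y,z in ((685,250,9),(622,215,7)): print("scene sides",bf("scene",225+(x-400+.5)/6.667-.5,215+(y+.5)/6.667-.5,z))
P=np.array(manip.read_state()["eef_pos"])[:2]-F; print("tcp",P@w,P@h)
E
```

```text
scene thin [-20.4 -20.5]
scene thin [ 20.8 -19.4]
top [ 23.  -29.7]
top [ 21.4 -83.7]
top [-20.  -21.5]
top [-20.1 -49.5]
scene sides [ 17.  -53.2]
scene sides [-20.2 -51.1]
tcp -0.2647361154869995 -139.7948192923113
```

The wedge is centred (x≈0), straight, with its thin end at y≈-20. Gap 6–10 mm means the bite comes after 30–57 mm more push. I'll push 28 mm, then take small steps and watch the force.

jog_arm --plan '[-0.0012,0.0038,0,0,0,0,-0.0024,0.0076,0,0,0,0,-0.0036,0.0115,0,0,0,0,-0.0048,0.0153,0,0,0,0,-0.0059,0.0191,0,0,0,0,-0.0071,0.0229,0,0,0,0,-0.0083,0.0267,0,0,0,0,-0.0083,0.0267,0,0,0,0]'

```text
clock: 12.0
eef_pos: [558.7, -123.2, -21.0]
eef_rot: [-3.141, -0.0, 1.872]
wrist_force: [-0.3, -1.3, 0.0]
finger_gap: 14.9
finger_force: 0.0
```

jog_arm --plan '[-0.0006,0.0019,0,0,0,0,-0.0012,0.0038,0,0,0,0,-0.0012,0.0038,0,0,0,0]'

```text
clock: 12.3
eef_pos: [557.6, -119.7, -21.1]
eef_rot: [-3.142, -0.0, 1.872]
wrist_force: [0.7, -0.1, 0.0]
finger_gap: 15.3
finger_force: 0.0
```

jog_arm --plan '[-0.0006,0.0019,0,0,0,0,-0.0012,0.0038,0,0,0,0,-0.0012,0.0038,0,0,0,0]'

```text
clock: 12.6
eef_pos: [556.3, -115.9, -21.1]
eef_rot: [-3.141, -0.0, 1.872]
wrist_force: [-0.7, -0.1, -0.1]
finger_gap: 15.0
finger_force: 0.0
```

jog_arm --plan '[-0.0005,0.0015,0,0,0,0,-0.0009,0.0029,0,0,0,0,-0.0009,0.0029,0,0,0,0]'

```text
clock: 12.9
eef_pos: [555.4, -113.0, -21.1]
eef_rot: [-3.142, -0.0, 1.872]
wrist_force: [-0.2, 0.1, -0.5]
finger_gap: 15.1
finger_force: 0.0
```

jog_arm --plan '[-0.0005,0.0015,0,0,0,0,-0.0009,0.0029,0,0,0,0,-0.0009,0.0029,0,0,0,0]'

```text
clock: 13.2
eef_pos: [554.5, -110.1, -21.1]
eef_rot: [-3.142, -0.0, 1.872]
wrist_force: [0.3, 0.5, 0.6]
finger_gap: 14.7
finger_force: 0.0
```

jog_arm --plan '[-0.0003,0.001,0,0,0,0,-0.0006,0.0019,0,0,0,0,-0.0006,0.0019,0,0,0,0]'

```text
clock: 13.5
eef_pos: [554.0, -108.3, -21.0]
eef_rot: [-3.142, -0.0, 1.872]
wrist_force: [-0.0, -0.2, -0.5]
finger_gap: 15.2
finger_force: 0.0
```

jog_arm --plan '[-0.0003,0.001,0,0,0,0,-0.0006,0.0019,0,0,0,0,-0.0006,0.0019,0,0,0,0]'

```text
clock: 13.8
eef_pos: [553.4, -106.4, -21.1]
eef_rot: [-3.142, -0.0, 1.872]
wrist_force: [-0.1, -0.1, -0.4]
finger_gap: 15.1
finger_force: 0.0
```

jog_arm --plan '[-0.0003,0.001,0,0,0,0,-0.0006,0.0019,0,0,0,0,-0.0006,0.0019,0,0,0,0]'

```text
clock: 14.1
eef_pos: [552.7, -104.5, -21.1]
eef_rot: [-3.142, -0.0, 1.872]
wrist_force: [0.5, 0.0, 0.2]
finger_gap: 15.0
finger_force: 0.0
```

jog_arm --plan '[-0.0003,0.001,0,0,0,0,-0.0006,0.0019,0,0,0,0,-0.0006,0.0019,0,0,0,0]'

```text
clock: 14.4
eef_pos: [552.2, -102.6, -21.0]
eef_rot: [3.142, 0.0, 1.872]
wrist_force: [1.5, -1.0, -0.4]
finger_gap: 15.1
finger_force: 0.2
```

jog_arm --plan '[-0.0003,0.001,0,0,0,0,-0.0006,0.0019,0,0,0,0,-0.0006,0.0019,0,0,0,0]'

```text
clock: 14.7
eef_pos: [551.8, -101.2, -21.0]
eef_rot: [3.141, 0.001, 1.872]
wrist_force: [2.1, -5.7, -1.0]
finger_gap: 15.2
finger_force: 2.5
```

It bit: about 6 N at TCP (551.8,-101.2), wedge thickness under the foot ~9 mm. I'll back off, lift clear, and close the fingers to test the corner.

jog_arm --plan '[0.003,-0.0095,0,0,0,0,0.006,-0.019,0,0,0,0,0.0075,-0.024,0,0,0,0,0.0075,-0.024,0,0,0,0,0.0075,-0.024,0.04,0,0,0,0.0075,-0.024,0.08,0,0,0,0.0075,-0.024,0.12,0,0,0,0.0075,-0.024,0.15,0,0,0,0.0075,-0.024,0.15,0,0,0,0.0075,-0.024,0.15,0,0,0]' --claw 0.0

```text
clock: 15.7
eef_pos: [559.0, -124.7, 128.9]
eef_rot: [3.141, 0.0, 1.872]
wrist_force: [-0.8, 0.5, -1.3]
finger_gap: 0.2
finger_force: 0.0
```

jog_arm --plan '[-0.011,0.036,0,0,0,0,-0.022,0.072,0,0,0,0,-0.033,0.108,0,0,0,0,-0.033,0.108,0,0,0,0,-0.033,0.108,-0.02,0,0,0,-0.033,0.108,-0.035,0,0,0,-0.033,0.108,-0.042,0,0,0,-0.033,0.108,-0.042,0,0,0,-0.033,0.108,-0.042,0,0,0]'

```text
clock: 16.6
eef_pos: [526.2, -17.1, 87.0]
eef_rot: [-3.141, -0.0, 1.872]
wrist_force: [-0.1, -0.0, 0.5]
finger_gap: 0.4
finger_force: 0.0
```

```bash
python3 - <<'E'
from fit import *
s,d=camera("scene"); t,_=camera("top"); np.savez("s5.npz",s=s,d=d,t=t)
s0=np.load("scene0.npz")["p"]
cv2.imwrite("pics/p5.png",np.hstack([cv2.resize(x[170:270,230:360][:, :],(400,308),interpolation=cv2.INTER_CUBIC) for x in(s0,s)])[...,::-1])
E
```

```text
(no output)
```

View pics/p5.png

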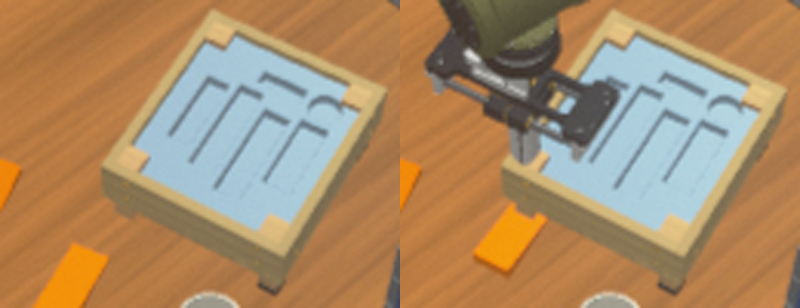

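The box hasn't moved, the wedge runs in under the foot at (540,220), and the closed tips are over the corner at (525,160). Pressing gently now.

jog_arm --plan '[0,0,-0.002,0,0,0,0,0,-0.004,0,0,0,0,0,-0.005,0,0,0,0,0,-0.006,0,0,0,0,0,-0.006,0,0,0]'

```text
clock: 17.2
eef_pos: [526.1, -16.8, 80.8]
eef_rot: [-3.141, -0.0, 1.872]
wrist_force: [1.6, 0.4, -0.2]
finger_gap: 0.4
finger_force: 0.0
```

jog_arm --plan '[0,0,-0.0005,0,0,0,0,0,-0.0005,0,0,0]'

```text
clock: 17.4
eef_pos: [526.1, -16.8, 80.4]
eef_rot: [-3.142, -0.0, 1.872]
wrist_force: [0.2, -0.1, 0.5]
finger_gap: 0.1
finger_force: 0.0
```

jog_arm --plan '[0,0,-0.0005,0,0,0,0,0,-0.0005,0,0,0]'

```text
clock: 17.6
eef_pos: [526.1, -16.8, 79.9]
eef_rot: [-3.142, 0.0, 1.872]
wrist_force: [0.4, -0.1, 0.4]
finger_gap: 0.4
finger_force: 0.0
```

jog_arm --plan '[0,0,-0.0005,0,0,0,0,0,-0.0005,0,0,0]'

```text
clock: 17.8
eef_pos: [526.2, -16.8, 79.8]
eef_rot: [3.141, 0.0, 1.872]
wrist_force: [-1.5, 0.4, 4.7]
finger_gap: 0.3
finger_force: 2.2
```

jog_arm --plan '[0,0,-0.0003,0,0,0,0,0,-0.0003,0,0,0]'

```text
clock: 18.0
eef_pos: [526.2, -16.8, 79.7]
eef_rot: [3.141, 0.0, 1.872]
wrist_force: [-4.1, -0.2, 8.2]
finger_gap: 0.4
finger_force: 4.1
```

jog_arm --plan '[0,0,-0.0003,0,0,0,0,0,-0.0003,0,0,0,0,0,-0.0003,0,0,0]'

```text
clock: 18.3
eef_pos: [526.2, -16.8, 79.7]
eef_rot: [3.141, 0.0, 1.872]
wrist_force: [-4.6, 0.0, 11.2]
finger_gap: 0.4
finger_force: 5.6
```

At 11 N the corner holds at z≈79.7 with no dip, which is 105 mm above the touched bench, so it's level. I'll ease the sideways drag and hold.

jog_arm --plan '[0.0003,0,0.0001,0,0,0,0.0003,0,0.0001,0,0,0,0.0003,0,0.0001,0,0,0,0.0003,0,0.0001,0,0,0,0.0003,0,0.0001,0,0,0,0.0003,0,0.0001,0,0,0,0.0003,0,0.0001,0,0,0,0.0003,0,0.0001,0,0,0]'

```text
clock: 19.1
eef_pos: [526.2, -16.9, 79.7]
eef_rot: [-3.141, 0.0, 1.872]
wrist_force: [-7.0, 1.1, 11.1]
finger_gap: 0.5
finger_force: 5.8
```

jog_arm --plan '[-0.0004,0,0,0,0,0,-0.0008,0,0,0,0,0,-0.0008,0,0,0,0,0,-0.0008,0,0,0,0,0,-0.0008,0,0,0,0,0,-0.0008,0,0,0,0,0]'

```text
clock: 19.7
eef_pos: [526.2, -16.8, 79.8]
eef_rot: [3.14, 0.001, 1.872]
wrist_force: [-1.2, -0.1, 7.6]
finger_gap: -0.0
finger_force: 3.8
```

```bash
python3 - <<'E'
from fit import *
s,d=camera("scene"); st=manip.read_state(); print(st["clock"],st["eef_pos"],st["wrist_force"])
s0=np.load("s5.npz")["s"]
a,b=[cv2.resize(x[200:265,240:325],(400,306),interpolation=cv2.INTER_CUBIC) for x in(s0,s)]
cv2.imwrite("pics/p6.png",np.hstack([a,b])[...,::-1])
E
```

```text
19.75 [526.17386913 -16.8296112   79.73755563] [-1.40535925 -0.30400199  7.33410518]
```

View pics/p6.png

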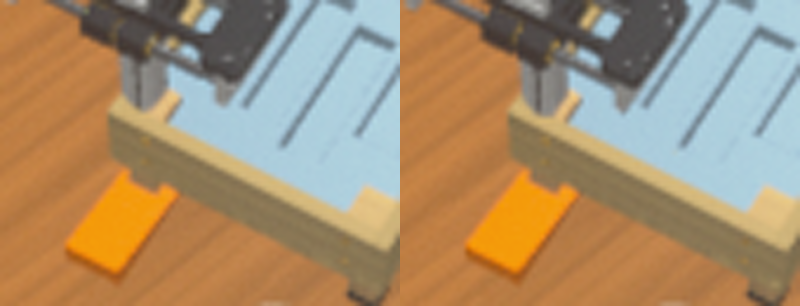

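Pressed (right) and unpressed (left) look the same: the foot sits on the wedge at (545,180) and the corner doesn't dip. I'll bring the press back up to about 10–11 N and hold.

jog_arm --plan '[-0.0001,0,-0.0003,0,0,0,-0.0001,0,-0.0003,0,0,0,-0.0001,0,-0.0003,0,0,0,-0.0001,0,-0.0003,0,0,0,-0.0001,0,-0.0003,0,0,0,-0.0001,0,-0.0003,0,0,0,-0.0001,0,-0.0003,0,0,0,-0.0001,0,-0.0003,0,0,0,-0.0001,0,-0.0003,0,0,0,-0.0001,0,-0.0003,0,0,0]'

```text
clock: 20.75
eef_pos: [526.2, -16.9, 79.7]
eef_rot: [3.14, 0.001, 1.872]
wrist_force: [-2.2, 0.0, 10.6]
finger_gap: 0.5
finger_force: 5.1
```

```bash
python3 -c "
from cell import manip
print(manip.sign_off())"
```

```text
the job is handed in; nothing more can be done
None
```

I pushed the largest orange wedge in under the bare foot until it bit at about 6 N. I handed in with the closed fingertips still pressing that corner at about 10.6 N: it did not dip, and no shift of the box showed in the pictures.

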